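Copy the corner shelf's odd angle to the trimmer's swing fence with a bevel

ROBOT

A 6-joint arm with a two-finger parallel gripper is mounted at the origin on the work surface. World frame = base frame: x ahead of the robot, y to its left, z up, the work surface at z = 0. Lengths are in m, angles in rad, forces in N, time in s.
With the tool pointing down it reaches from about 0.35 to 0.85 m from the base axis. Payload 8.1 kg.
Tool frame: the origin (TCP) lies on the centre line of the jaws, within the pads' length; the fingertips stand 17 mm ahead of it and the grasp point (between the pads) lies 2 mm behind it; x points along the fingers, z is the direction in which the jaws open and shut, and the axes are right-handed (so a half turn about x gives the same grasp; the last joint's range is limited). The gripper opens to 93 mm and grips with 3 to 60 N. Pads are 15 mm wide; open, the fingers measure 128 mm over their backs; the gripper's body (75 mm by 188 mm) begins 65 mm behind the grasp point.
Start: joints at [1.186, 0.13, 1.488, -0, 1.523, -0.085], TCP at [0.177, 0.573, 0.236] pointing down, gripper open.
Joint ranges: [-2.96, 2.96], [-0.89, 2.26], [0.02, 2.5], [-1.34, 4.48], [0, 2.73], [-2.66, 2.66]. Speed limits (rad/s): [2.39, 2.39, 2.79, 3.14, 3.14, 3.14].

INTERFACE

Orientations are given as a rotation vector (axis times angle).
In Python, from plant import telemetry, optics, workorder gives the robot as it stands.
- The arm moves only by the shell command python3 -m inch 'ROWS' [FORCE]. ROWS is JSON, a list that holds one entry, the list of rows, each a list of 7 numbers: the shift along the tool's x, y, z in m, then the turn, a rotation vector about the tool's x, y, z in rad, then the opening, from 0 (shut) to 1 (fully open). In form: [[[tx, ty, tz, ax, ay, az, grip], ...]]. A call has 1 to 20 rows; each row shifts and turns the pose as measured when the row begins, along the tool's axes as they then stand; what a row does not reach is not made up. A row lasts 1/10 s, in which the tool goes at most 50 mm and 8.59 degrees, less where a joint would pass 70% of its speed; a pose out of reach is approached as far as the arm can. A call is refused whole if a number of a shift passes 0.05 or a number of a turn 0.15, either way. A call with a gripper value outside its range is refused whole. The fingers move at their own pace and stop on an object; FORCE is the grip in N (left out, the last holds). Time passes only in rows, so rows that do not move let the fingers close. It gives the time, the measured TCP pose, the force and the opening at its end, in the units of the state.
- telemetry.read_state(): the state, without advancing time (a new reading comes with each control period).
- optics.read_camera(name): name is "side" or "top"; returns a dict with "frame" (480x640x3 uint8, blue, green, red), "fx", "fy", "cx", "cy" (pixels), "rvec" (rotation vector, rad) and "tvec" (3), from world to camera coordinates, as OpenCV has them. Camera axes: x right, y down, z forward; pixel columns grow to the right and rows downward; lengths in m; the calibration is good to about 2 mm. A picture is of the moment at which its call begins. There is no depth.
- workorder.close_job(): hands the job in, once; it reports no verdict.
The state is a dict: "t": time; "q": joint angles; "dq": joint speeds; "joint_torque": joint torques, N m; "tool_pos": TCP position; "orientation": TCP orientation; "force": force on the tool from outside, world axes, zero at the start; "wrist_torque": the same for the moment, N m; "opening": finger opening in m.
Only numpy, scipy, OpenCV 4.12 (cv2) and the standard library are available. Lean on these libraries where they do the work, as an engineer would, in place of code of your own. Each camera call takes 0.05 s, during which the arm holds its last target. There are 200 camera calls.

TASK

The lipped corner of the wooden corner shelf is not square, and a liner has to be trimmed to fit it. Push the open bevel into that corner until its stock bears gently but firmly on the back lip and its blade on the side lip, and with it lying there squeeze its lever shut to lock it. Then carry the locked bevel to the trimmer, lay its stock along the rail, slide it fully home so that the blade (never the hand) pushes the swing fence round until it lies flush along the blade, and let go, leaving the locked bevel lying there; never force anything and leave the other things on the desk alone.

Things in the scene. Friction and masses are not known exactly. Their poses are not given: they have to be found in the camera images.
- bevel: Sliding bevel: 0.4 to 0.55 kg, balancing 45 from the pivot. Stock: dark wooden bar 24 wide, 32 high, from a round brass heel (radius 12 about the blade pivot) to 150 past it. Origin: on the underside, under the pivot; +x along the stock to its butt end, +z up. Blade opens to the -y side; the +y flank bears. Grip across the 24, 20 to 80 from the pivot; beside a lip or the rail by the upper 20.
- bevel_blade (a joint): Angle between stock and blade of the bevel, rad: 0 folded on the stock, growing as it opens (1.57 = square). With the lever open the blade turns with a drag (0.04 N m) and stays where left; it starts wider open than the shelf's corner. With the lever shut it is clamped, firmly enough to push the fence round (not to be forced).
- blade_tip (a point): End of the steel blade, on its centre line; x runs along the blade, away from the pivot. Blade 24 wide (edges 12 either side of this line, round heel of radius 12 about the pivot), 4 thick, 152 long from the pivot, its underside 3 above the underside of the stock.
- lever (a joint): Locking lever near the butt end of the stock, rad: 0 = open (standing 0.55 rad off the stock's -y flank), 0.55 = shut (lying along the flank, locked). It stays where it is left; shutting it takes 0.25 N m, rising towards the end: 8 to 20 N when pinched against the stock's other flank.
- lever_tip (a point): Free end of the steel lever, 21 above the underside of the stock. The lever is a bar 62 long, 7 thick, 12 to 30 above the underside, hinged 92 from the blade pivot at the stock's -y flank; open, its end stands about 32 out from the flank. Shut, stock and lever are 31 wide together: from 12 on the +y side to 19 on the -y side of the stock's centre line.
- shelf: Brown wooden fan-shaped corner shelf, radius 200, fixed, board 10 thick lying on the desk, with raised lips of paler wood along its two straight sides. Origin: on the desk, at the inner corner where the inner faces of the lips meet. +x runs from the corner along the back lip, the board lies on the -y side.
- lip_a: Back lip of the shelf, smooth waxed wood: 12 thick, top 20 above the desk (10 above the board), 200 long from the corner. Same origin and axes as the shelf; its inner face is the plane y = 0, the board at y < 0.
- lip_b: Side lip of the shelf: 12 thick, top 20 above the desk, 200 long. Origin at the inner corner; +x runs along it away from the corner, its inner face is y = 0 with the board at y > 0. It stands at an unknown 75 to 108 degrees to the back lip. Seated, the bevel's pivot lies 12 from both inner faces.
- trimmer: Rotary paper trimmer, fixed: grey board 415 x 240, 10 thick, its cutter head parked near one end of the rail. Origin: on the desk, under the pivot of the swing fence; +x runs along the rail's straight face towards the free part of the rail, the working board lies on the -y side (195 deep; it reaches 330 along +x and 85 along -x). It lies square to the shelf: its x axis is parallel to the shelf's.
- rail: Aluminium cutting rail of the trimmer, 26 wide, top 20 above the desk (10 above the board), with a rib to 23 on its middle. Same origin and axes as the trimmer; the straight face that the stock is laid against is the plane y = 0.
- fence (a joint): Swing fence of the trimmer: angle between rail and fence, rad (1.57 = square), growing as it opens. It turns with a drag of 0.07 N m (0.5 N at its end) and stays where left; the bevel's heel bears on it close to its pivot, and a push of more than about 4 N there turns it too far. It starts at a narrower angle than the shelf's corner.
- fence_tip (a point): Far end of the fence, on its inner face, 140 from its pivot, 16 above the desk. Its x axis runs along the fence away from the pivot; the inner face is y = 0, the bevel comes on the y > 0 side. Aluminium bar 14 wide, 11 to 21 above the desk. The inner face's line passes through the pivot, which lies on the rail's face.
- mug: White mug, radius 40, 92 high, bystander; origin under its centre.
- stapler: Black stapler, 145 x 36 x 48, bystander; origin under its centre.
- paperback: Paperback book 120 x 180 x 22, bystander; origin under its centre.
- calculator: Pocket calculator 80 x 145 x 14, bystander; origin under its centre.
- glue_stick: White glue stick standing, radius 14, 95 high, bystander; origin under its centre.
- tape_roll: Roll of clear tape lying flat, radius 35, 19 high, bystander; origin under its centre.
- eraser: White eraser 50 x 20 x 12 lying on the trimmer's board, bystander; origin under its centre.
Not all that is in view belongs to the job. What is shaped like the bevel but red is not meant.

How it is judged:
By the outcome, as a careful person would: the job done as asked, in the order asked, and still so for the second after the job is handed in, with the robot touching nothing.
It also fails if it takes over 72 s, if anything falls off the work surface, if the arm or the gripper's body presses on something with over 40 N, if the wrist force passes 120 N, or if a joint passes its speed limit or range.

## Working session

There is one attempt and no reset: what is moved stays moved. The work goes in short steps, Python scripts to look and compute and a shell command to move; the robot and the scene stay as the last step left them, time stands still between calls to the robot, and variables do not carry over. Pictures are saved under pics/ and viewed, on a budget of 10 in all, crops included, one or two more only if the job needs it, and the job is handed in when it is done.

```bash
ls; mkdir -p pics; python3 - <<'E'
from plant import telemetry, optics
import cv2
s=telemetry.read_state()
for k in s: print(k,s[k])
for n in("top","side"):
    c=optics.read_camera(n); cv2.imwrite(f"pics/{n}0.png",c["frame"]); print({k:c[k] for k in c if k!="frame"})
E
```

```text
pics
t 0.0
q [ 1.18557489e+00  1.31149984e-01  1.48928257e+00 -2.43927703e-06
  1.52298738e+00 -8.54362546e-02]
dq [-0.00132045 -0.00090527  0.00179687  0.00056227 -0.00263653 -0.00105582]
joint_torque [-3.51464856e-03 -5.59805775e+01 -4.91779375e+01  7.64397718e-02
  3.46838334e-02 -1.14540508e-04]
tool_pos [0.17698661 0.57274009 0.23459229]
orientation [-0.98660186  1.33783257  0.98501203]
force [-0.52137668  0.33403905 -0.31310462]
wrist_torque [ 0.00386248 -0.04249059  0.02915705]
opening 0.0928236849357743
{'fx': 529.4838705660862, 'fy': 529.4838705660862, 'cx': 314.0840704247508, 'cy': 242.08557564617033, 'rvec': array([ 2.12176056, -2.13453705,  0.20671868]), 'tvec': array([-0.10345614,  0.47647959,  1.45716077])}
{'fx': 581.0545987755844, 'fy': 581.0545987755844, 'cx': 314.50063960728045, 'cy': 239.58592750796237, 'rvec': array([ 0.04097892, -2.90758796,  1.10678638]), 'tvec': array([0.43842262, 0.1010921 , 1.76446946])}
```

View pics/top0.png

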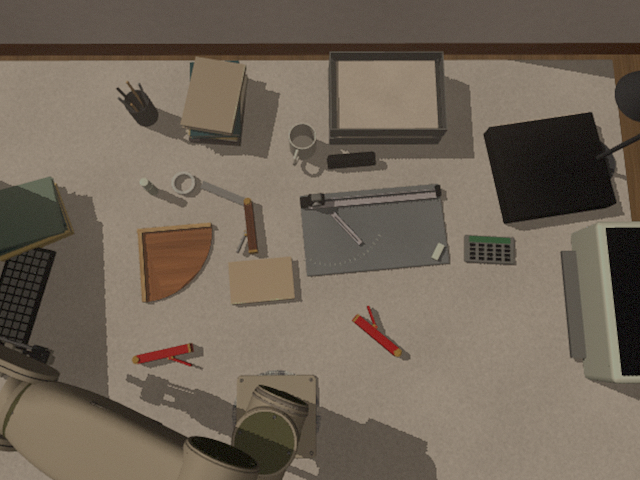

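View pics/side0.png

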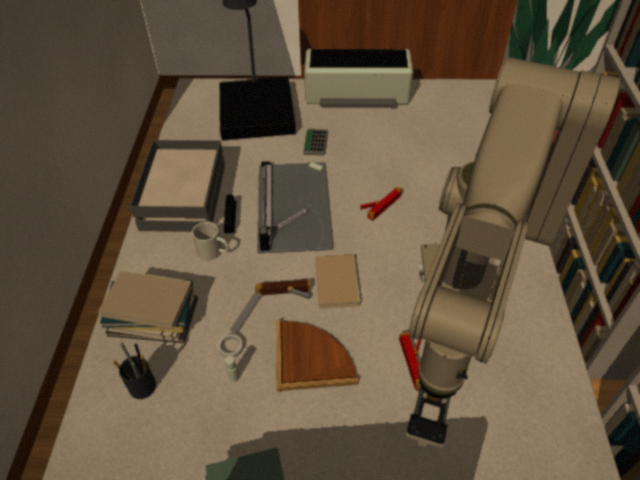

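The bevel candidates in the top image are the brown stock with a brass heel at (249,202)–(252,252), a red one at (163,354) and a red one at (377,336). The brown wooden one fits the description and the red ones are excluded. I'll confirm with enlarged crops.

```bash
python3 - <<'E'
import cv2
f=cv2.imread("pics/top0.png")
cv2.imwrite("pics/c1.png",cv2.resize(f[170:310,128:268],None,fx=5.7*0.75*1.0,fy=5.7*.75,interpolation=cv2.INTER_CUBIC)) 
cv2.imwrite("pics/c2.png",cv2.resize(f[175:285,295:455],None,fx=5,fy=5,interpolation=cv2.INTER_CUBIC))
E
```

```text
(no output)
```

View pics/c1.png

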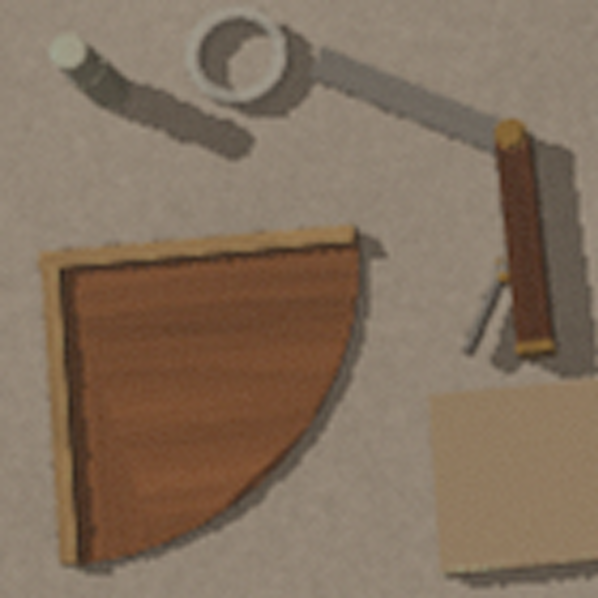

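View pics/c2.png

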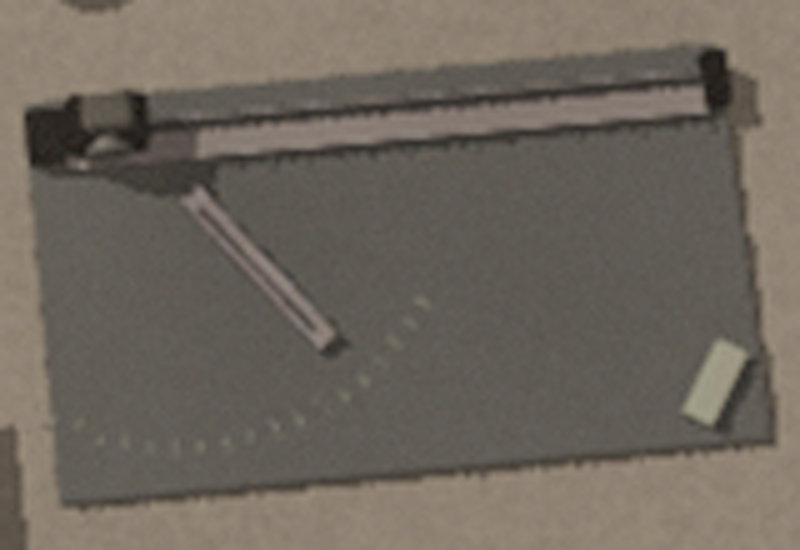

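The crop confirms it: brown stock, brass heel at crop (510,133), blade running up-left to (318,62) and lever open at (470,352). The shelf's inner corner is near crop (62,268). In the trimmer crop the rail face runs (200,157)–(710,114) and the fence (200,185)–(335,345).

```bash
cat > h.py <<'E'
import numpy as np, cv2
from scipy.spatial.transform import Rotation as R
from plant import telemetry, optics
CAM=dict(top=(529.48387,314.08407,242.085576,[2.12176056,-2.13453705,.20671868],[-.10345614,.47647959,1.45716077]),
 side=(581.0545988,314.50064,239.585927,[.04097892,-2.90758796,1.10678638],[.43842262,.1010921,1.76446946]))
def px2w(uv,z,cam="top"):
    f,cx,cy,r,t=CAM[cam]; M=R.from_rotvec(r).as_matrix(); c=-M.T@t
    d=M.T@np.array([(uv[0]-cx)/f,(uv[1]-cy)/f,1]); return (c+d*(z-c[2])/d[2])
def proj(p,cam="top"):
    f,cx,cy,r,t=CAM[cam]; q=R.from_rotvec(r).as_matrix()@np.array(p)+t; return np.array([f*q[0]/q[2]+cx,f*q[1]/q[2]+cy])
def crop(c,s,off,z,cam="top"):
    return px2w([(c[0]+.5)/s-.5+off[0],(c[1]+.5)/s-.5+off[1]],z,cam)
def ang(v): return np.degrees(np.arctan2(v[1],v[0]))
def plan(pos,stockdir,flip=False):
    """target TCP pos; stock direction angle (deg, world). jaws z = stock's +-y. tool x down."""
    s=telemetry.read_state(); T=R.from_rotvec(s["orientation"]); M=T.as_matrix(); p=np.array(s["tool_pos"])
    a=np.radians(stockdir+90+(180 if flip else 0)); z=np.array([np.cos(a),np.sin(a),0]); x=np.array([0,0,-1.]); y=np.cross(z,x)
    G=R.from_matrix(np.c_[x,y,z]); d=np.array(pos)-p
    print("t",round(s["t"],2),"pos",p.round(4),"jawz dir",round(ang(M[:,2]),2),"tilt",M[:,0].round(4),"F",np.round(s["force"],1),"open",round(s["opening"],4),"q",np.round(s["q"],2))
    print(" world d",d.round(4)," shift in tool now",(M.T@d).round(4)," turn(tool)",(T.inv()*G).as_rotvec().round(4)," shift after turn",(G.inv().apply(d)).round(4))
E
python3 - <<'E'
from h import *
s=4.275;o=(128,170)
P=lambda x,y,z:crop((x,y),s,o,z)
heel=P(510,133,.032);butt=P(535,349,.032)
print("heel",heel,"butt",butt,"len",np.linalg.norm(butt-heel),"dir",ang(butt-heel))
tip=P(319,63,.007);print("blade tip",tip,"dir",ang(tip-heel),np.linalg.norm(tip-heel), "lever tip",P(469,352,.03))
c=P(62,268,.02);a=P(357,245,.02);b=P(79,563,.02)
print("corner",c,"a dir",ang(a-c),np.linalg.norm(a-c),"b dir",ang(b-c),np.linalg.norm(b-c))
Q=lambda x,y,z:crop((x,y),5,(295,175),z)
r0=Q(200,157,.02);r1=Q(710,114,.02);print("rail",r0,r1,ang(r1-r0))
f0=Q(208,188,.021);f1=Q(344,343,.021);print("fence",f0,f1,ang(f1-f0))
A=np.c_[(r1-r0)[:2],-(f1-f0)[:2]];k=np.linalg.solve(A,(f0-r0)[:2]);O=r0+k[0]*(r1-r0);print("origin",O,"to fencetip",np.linalg.norm(f1-O))
print("tape",crop((240,55),s,o,.019),"glue",P(68,50,.095))
M=R.from_rotvec(CAM['top'][3]).as_matrix();print("cam",-M.T@CAM['top'][4])
plan(heel+(butt-heel)*.4+[0,0,.1],ang(butt-heel))
plan(heel+(butt-heel)*.4+[0,0,.1],ang(butt-heel),True)
E
```

```text
heel [0.6012769  0.08755469 0.032     ] butt [0.45256631 0.06844453 0.032     ] len 0.14993343928631173 dir -172.67729901414614
blade tip [0.65875621 0.22372028 0.007     ] dir 67.11402918460676 0.14989975879543793 lever tip [0.45111451 0.11261137 0.03      ]
corner [0.51179265 0.38960334 0.02      ] a dir -85.70848197356932 0.19895482265328027 b dir -173.7705245221529 0.19979004591810748
rail [ 0.58743077 -0.16721331  0.02      ] [ 0.61204308 -0.46711627  0.02      ] -85.30838827180128
fence [ 0.5685345  -0.17156881  0.021     ] [ 0.47626729 -0.24868566  0.021     ] -140.1111494260633
origin [ 0.58655234 -0.15650951  0.02      ] to fencetip 0.14373667942773793
tape [0.66106892 0.27566764 0.019     ] glue [0.64158123 0.36928146 0.095     ]
cam [ 0.19934909 -0.09276475  1.52075906]
t 0.1 pos [0.177  0.5728 0.2347] jawz dir 72.82 tilt [-6.0e-04 -1.6e-03 -1.0e+00] F [-0.  -0.3 -0.1] open 0.0926 q [ 1.19  0.13  1.49 -0.    1.52 -0.09]
 world d [ 0.3648 -0.4929 -0.1027]  shift in tool now [ 0.1032 -0.4941 -0.363 ]  turn(tool) [ 2.714e+00 -7.000e-04  2.300e-03]  shift after turn [0.1027 0.299  0.5354]
t 0.1 pos [0.177  0.5728 0.2347] jawz dir 72.82 tilt [-6.0e-04 -1.6e-03 -1.0e+00] F [-0.  -0.3 -0.1] open 0.0926 q [ 1.19  0.13  1.49 -0.    1.52 -0.09]
 world d [ 0.3648 -0.4929 -0.1027]  shift in tool now [ 0.1032 -0.4941 -0.363 ]  turn(tool) [-0.4276 -0.0016 -0.0005]  shift after turn [ 0.1027 -0.299  -0.5354]
```

```bash
python3 -m inch '[[[0,0,0,0.15,0,0,1],[0,0,0,0.15,0,0,1],[0,0,0,0.15,0,0,1],[0,0,0,0.15,0,0,1],[0,0,0,0.15,0,0,1],[0,0,0,0.15,0,0,1],[0,0,0,0.15,0,0,1],[0,0,0,0.15,0,0,1],[0,0,0,0.15,0,0,1],[0,0,0,0.15,0,0,1],[0,0,0,0.15,0,0,1],[0,0,0,0.15,0,0,1],[0,0,0,0.15,0,0,1],[0,0,0,0.15,0,0,1],[0,0,0,0.15,0,0,1],[0,0,0,0.15,0,0,1],[0,0,0,0.15,0,0,1],[0,0,0,0.15,0,0,1]]]'
python3 -c "
from h import *
plan([.5418,.0799,.132],-172.7)"
```

```text
t: 1.9
tool_pos: [0.1746, 0.567, 0.223]
orientation: [1.09, 1.263, -1.125]
force: [0.1, -0.7, 0.7]
opening: 0.0928
t 1.9 pos [0.1746 0.567  0.223 ] jawz dir -82.22 tilt [-0.008  -0.02   -0.9998] F [ 0.1 -0.7  0.7] open 0.0928 q [ 1.19  0.14  1.5  -0.    1.52  2.62]
 world d [ 0.3672 -0.4871 -0.091 ]  shift in tool now [0.0977 0.2989 0.5306]  turn(tool) [0.0083 0.0187 0.0106]  shift after turn [0.091  0.3023 0.5298]
```

```bash
python3 -m inch '[[[0,0.025,0.044,0.008,0.01,0.01,1],[0,0.025,0.044,0,0.009,0,1],[0,0.025,0.044,0,0,0,1],[0,0.025,0.044,0,0,0,1],[0,0.025,0.044,0,0,0,1],[0,0.025,0.044,0,0,0,1],[0,0.025,0.044,0,0,0,1],[0,0.025,0.044,0,0,0,1],[0,0.025,0.044,0,0,0,1],[0,0.025,0.044,0,0,0,1],[0,0.025,0.044,0,0,0,1],[0,0.025,0.044,0,0,0,1]]]'
python3 -c "
from h import *
plan([.5418,.0799,.132],-172.7)"
```

```text
t: 3.1
tool_pos: [0.5288, 0.0833, 0.2173]
orientation: [1.107, 1.27, -1.12]
force: [-0.7, 0.6, 0.0]
opening: 0.0931
t 3.1 pos [0.5288 0.0833 0.2173] jawz dir -82.57 tilt [-0.0063 -0.0041 -1.    ] F [-0.7  0.6  0. ] open 0.0931 q [ 0.06 -0.03  1.69 -0.    1.49  1.5 ]
 world d [ 0.013  -0.0034 -0.0853]  shift in tool now [0.0852 0.013  0.0047]  turn(tool) [0.0023 0.0033 0.0068]  shift after turn [0.0853 0.0124 0.005 ]
```

```bash
python3 -m inch '[[[0.03,0.013,0.005,0,0.003,0.007,1],[0.04,0,0,0,0,0,1],[0.04,0,0,0,0,0,1],[0.04,0,0,0,0,0,1],[0.02,0,0,0,0,0,1],[0.008,0,0,0,0,0,1]]]'
python3 - <<'E'
from h import *
plan([.5418,.0799,.0325],-172.7)
f=optics.read_camera("top")["frame"]; cv2.imwrite("pics/t1.png",cv2.resize(f[180:280,200:300],None,fx=5,fy=5,interpolation=cv2.INTER_CUBIC))
E
```

```text
t: 3.7
tool_pos: [0.5475, 0.071, 0.0338]
orientation: [1.122, 1.258, -1.119]
force: [-0.5, -0.3, 0.0]
opening: 0.0928
t 3.7 pos [0.5475 0.071  0.0338] jawz dir -83.19 tilt [ 0.0044 -0.0017 -1.    ] F [-0.5 -0.3  0. ] open 0.0928 q [ 0.04  0.19  1.81 -0.    1.14  1.49]
 world d [-0.0057  0.0089 -0.0013]  shift in tool now [ 0.0013 -0.0046 -0.0095]  turn(tool) [-0.0085  0.0022 -0.0042]  shift after turn [ 0.0013 -0.0045 -0.0095]
```

View pics/t1.png

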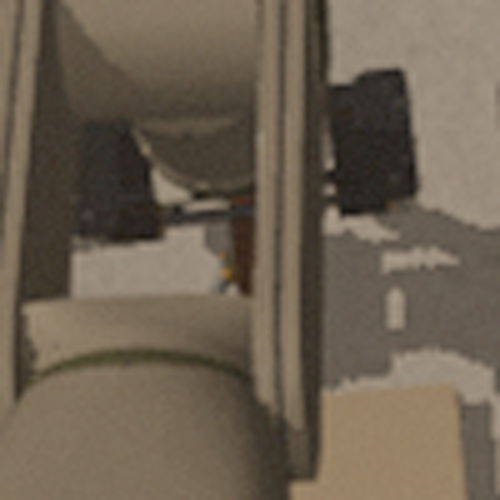

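The bevel is hidden under the arm in this view, with only the lever hinge showing at (228,272). I'll correct the small offset and close.

```bash
python3 -m inch '[[[0.001,-0.0045,-0.0095,-0.008,0.002,-0.004,1],[0,0,0,0,0,0,1]]]' 20; python3 -c "
from h import *
plan([.5418,.0799,.0325],-172.7)"
```

```text
t: 3.95
tool_pos: [0.5411, 0.0807, 0.0329]
orientation: [1.114, 1.268, -1.116]
force: [-0.4, 0.6, 1.0]
opening: 0.0928
t 3.95 pos [0.5411 0.0807 0.0329] jawz dir -82.71 tilt [-0.0014  0.     -1.    ] F [-0.4  0.6  1. ] open 0.0928 q [0.05 0.19 1.82 0.   1.14 1.5 ]
 world d [ 0.0007 -0.0008 -0.0004]  shift in tool now [0.0004 0.0006 0.0008]  turn(tool) [-0.0001 -0.0002  0.0014]  shift after turn [0.0004 0.0006 0.0008]
```

```bash
python3 -m inch '[[[0,0,0.0008,0,0,0,0.6],[0,0,0,0,0,0,0.45],[0,0,0,0,0,0,0.3],[0,0,0,0,0,0,0.2],[0,0,0,0,0,0,0.2],[0,0,0,0,0,0,0.2],[0,0,0,0,0,0,0.2],[0,0,0,0,0,0,0.2]]]' 25; python3 -c "
from h import *
plan([.5418,.0799,.0325],-172.7)"
```

```text
t: 4.75
tool_pos: [0.5454, 0.0805, 0.0386]
orientation: [1.118, 1.261, -1.108]
force: [-0.4, 0.3, 0.5]
opening: 0.0335
t 4.75 pos [0.5454 0.0805 0.0386] jawz dir -82.64 tilt [ 8.2e-03  4.0e-04 -1.0e+00] F [-0.4  0.3  0.5] open 0.0335 q [ 0.05  0.18  1.81 -0.    1.14  1.5 ]
 world d [-0.0036 -0.0006 -0.0061]  shift in tool now [ 0.0061 -0.0037  0.0001]  turn(tool) [ 0.001   0.0007 -0.0081]  shift after turn [ 0.0061 -0.0036  0.0001]
```

Idle rows drift (about +0.7 mm/row up, +0.5 mm/row in x), so I'll compensate while closing.

```bash
python3 -m inch '[[[0.006,-0.0035,0,0,0,-0.008,0.2],[0.0005,0,0,0,0,0,0.2],[0.0005,0,0,0,0,0,0.2]]]' 25; python3 -c "
from h import *
plan([.5418,.0799,.0325],-172.7)"
```

```text
t: 5.05
tool_pos: [0.5424, 0.0793, 0.0323]
orientation: [1.113, 1.265, -1.115]
force: [-4.0, -0.4, 14.8]
opening: 0.0239
t 5.05 pos [0.5424 0.0793 0.0323] jawz dir -82.66 tilt [ 6.0e-04 -1.7e-03 -1.0e+00] F [-4.  -0.4 14.8] open 0.0239 q [ 0.05  0.19  1.82 -0.    1.14  1.5 ]
 world d [-0.0006  0.0006  0.0002]  shift in tool now [-0.0002 -0.0005 -0.0007]  turn(tool) [ 0.0007  0.0018 -0.0004]  shift after turn [-0.0002 -0.0005 -0.0007]
```

```bash
python3 -m inch '[[[-0.01,0,0,0,0,0,0.2],[-0.03,0,0,0,0,0,0.2],[-0.04,0,0,0,0,0,0.2],[-0.035,0,0,0,0,0,0.2],[0,0,0,-0.15,0,0,0.2],[0,0,0,-0.15,0,0,0.2],[0,0,0,-0.15,0,0,0.2],[0,0,0,-0.15,0,0,0.2],[0,0,0,-0.15,0,0,0.2],[0,0,0,-0.15,0,0,0.2],[0,0,0,-0.15,0,0,0.2],[0,0,0,-0.15,0,0,0.2],[0,0,0,-0.15,0,0,0.2],[0,0,0,-0.13,0,0,0.2]]]' 25; python3 -c "
from h import *
c=np.array([.5118,.3896,0]);ux=np.array([np.cos(np.radians(-85.5)),np.sin(np.radians(-85.5)),0]);uy=np.array([-ux[1],ux[0],0])
plan(c+ux*.1695-uy*.022+[0,0,.07],-85.5)"
```

```text
t: 6.45
tool_pos: [0.53, 0.0804, 0.1415]
orientation: [-0.039, 1.598, 0.039]
force: [0.4, 0.1, -4.3]
opening: 0.0243
t 6.45 pos [0.53   0.0804 0.1415] jawz dir 2.84 tilt [-0.0276 -0.0012 -0.9996] F [ 0.4  0.1 -4.3] open 0.0243 q [0.05 0.05 1.75 0.   1.37 0.01]
 world d [-0.0269  0.1385 -0.0715]  shift in tool now [ 0.0721  0.1397 -0.018 ]  turn(tool) [-0.029  -0.0276 -0.0006]  shift after turn [ 0.0715  0.1402 -0.0159]
```

```bash
python3 -m inch '[[[0,0.025,-0.003,-0.015,-0.014,0,0.2],[0,0.03,-0.003,-0.014,-0.014,0,0.2],[0,0.03,-0.003,0,0,0,0.2],[0,0.03,-0.003,0,0,0,0.2],[0.01,0.02,-0.002,0,0,0,0.2],[0.03,0.005,-0.001,0,0,0,0.2],[0.02,0,-0.001,0,0,0,0.2],[0.01,0,0,0,0,0,0.2]]]' 25; python3 -c "
from h import *
c=np.array([.5118,.3896,0]);ux=np.array([np.cos(np.radians(-85.5)),np.sin(np.radians(-85.5)),0]);uy=np.array([-ux[1],ux[0],0])
plan(c+ux*.1695-uy*.022+[0,0,.046],-85.5)
for n,b in (('top',(130,170,260,300)),('side',(220,270,380,400))):
  f=optics.read_camera(n)['frame'];cv2.imwrite(f'pics/{n}2.png',cv2.resize(f[b[1]:b[3],b[0]:b[2]],None,fx=4.5,fy=4.5,interpolation=cv2.INTER_CUBIC))
"
```

```text
t: 7.25
tool_pos: [0.4976, 0.2238, 0.0667]
orientation: [-0.067, 1.577, 0.067]
force: [-0.1, 0.0, -5.0]
opening: 0.0237
t 7.25 pos [0.4976 0.2238 0.0667] jawz dir 4.9 tilt [-6.9e-03  1.0e-04 -1.0e+00] F [-0.1  0.  -5. ] open 0.0237 q [0.33 0.14 1.8  0.   1.21 0.24]
 world d [ 0.0056 -0.0049 -0.0207]  shift in tool now [ 0.0207 -0.0054  0.0053]  turn(tool) [ 0.0069 -0.0069 -0.0006]  shift after turn [ 0.0207 -0.0053  0.0052]
```

View pics/side2.png

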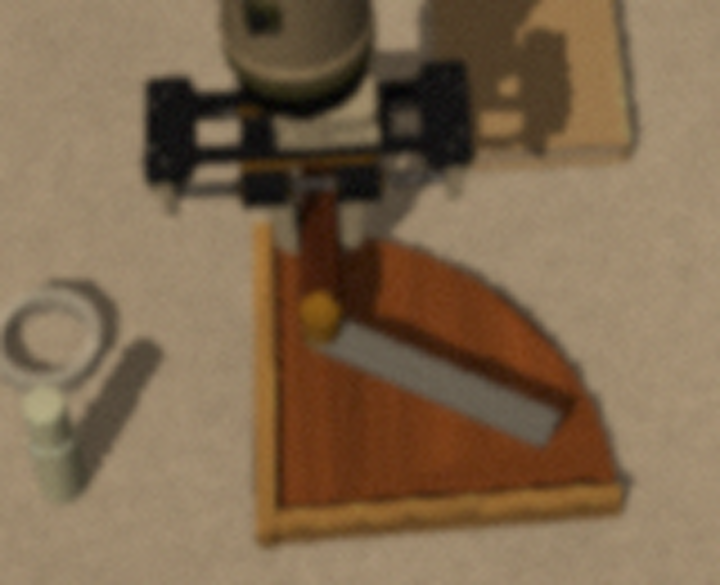

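The side view shows the heel at (321,315) beside the back lip and the blade tip at (548,430), clear of the side lip at y≈490. I'll lower onto the board.

```bash
python3 -m inch '[[[0.012,-0.005,0.004,0.006,-0.007,0,0.2],[0.006,0,0,0,0,0,0.2],[0.003,0,0,0,0,0,0.2],[0.0015,0,0,0,0,0,0.2]]]' 25; python3 -c "
from h import *
plan([.503,.2189,.0425],-85.5)"
```

```text
t: 7.75
tool_pos: [0.5042, 0.2175, 0.0451]
orientation: [-0.059, 1.567, 0.061]
force: [0.3, -0.0, -4.6]
opening: 0.0238
t 7.75 pos [0.5042 0.2175 0.0451] jawz dir 4.37 tilt [ 0.0028  0.001  -1.    ] F [ 0.3 -0.  -4.6] open 0.0238 q [0.31 0.17 1.81 0.   1.16 0.24]
 world d [-0.0012  0.0014 -0.0026]  shift in tool now [ 0.0026  0.0015 -0.0011]  turn(tool) [-0.0022  0.0029 -0.0008]  shift after turn [ 0.0026  0.0015 -0.0011]
```

```bash
python3 -m inch '[[[0.002,0,0,-0.002,0.003,0,0.2],[0.0015,0,0,0,0,0,0.2]]]' 25;python3 -m inch '[[[0.0012,0,0,0,0,0,0.2],[0.0012,0,0,0,0,0,0.2]]]' 25; python3 -c "
from h import *
plan([.503,.2189,.0425],-85.5)"
```

```text
t: 7.95
tool_pos: [0.505, 0.2175, 0.0424]
orientation: [-0.06, 1.569, 0.062]
force: [-7.3, -2.1, 11.6]
opening: 0.0235
t: 8.15
tool_pos: [0.505, 0.2175, 0.0423]
orientation: [-0.061, 1.57, 0.062]
force: [-5.5, -2.8, 6.9]
opening: 0.0237
t 8.15 pos [0.505  0.2175 0.0423] jawz dir 4.49 tilt [-1.e-04  8.e-04 -1.e+00] F [-5.5 -2.8  6.9] open 0.0237 q [0.31 0.18 1.81 0.   1.16 0.23]
 world d [-0.002   0.0014  0.0002]  shift in tool now [-0.0002  0.0016 -0.0018]  turn(tool) [-0.0003 -0.0001 -0.0008]  shift after turn [-0.0002  0.0016 -0.0018]
```

```bash
python3 -m inch '[[[-0.0005,0,0.002,0,0,0,0.2],[0,0,0.002,0,0,0,0.2],[0.0003,0,0.001,0,0,0,0.2]]]' 25;python3 -m inch '[[[0.0003,0,0.001,0,0,0,0.2],[0.0003,0,0.001,0,0,0,0.2]]]' 25; python3 -c "
from h import *
plan([.513,.218,.0425],-85.5)"
```

```text
t: 8.45
tool_pos: [0.511, 0.2183, 0.0436]
orientation: [-0.061, 1.568, 0.063]
force: [-0.1, -0.5, -4.3]
opening: 0.0238
t: 8.65
tool_pos: [0.5133, 0.2186, 0.0428]
orientation: [-0.061, 1.568, 0.063]
force: [-0.1, -0.5, -4.3]
opening: 0.0234
t 8.65 pos [0.5133 0.2186 0.0428] jawz dir 4.5 tilt [ 0.002   0.0016 -1.    ] F [-0.1 -0.5 -4.3] open 0.0234 q [0.31 0.2  1.79 0.   1.16 0.23]
 world d [-0.0003 -0.0006 -0.0003]  shift in tool now [ 0.0003 -0.0005 -0.0004]  turn(tool) [ 0.      0.0021 -0.0014]  shift after turn [ 0.0003 -0.0005 -0.0004]
```

```bash
python3 -m inch '[[[0.0003,0,0.0012,0,0.002,0,0.2],[0.0003,0,0.001,0,0,0,0.2]]]' 25;python3 -m inch '[[[0.0003,0,0.001,0,0,0,0.2],[0.0003,0,0.001,0,0,0,0.2]]]' 25; python3 -c "
from h import *
plan([.513,.218,.0425],-85.5)"
```

```text
t: 8.85
tool_pos: [0.5147, 0.2187, 0.0424]
orientation: [-0.061, 1.573, 0.063]
force: [-9.9, -2.1, 10.3]
opening: 0.0238
t: 9.05
tool_pos: [0.5155, 0.2188, 0.0424]
orientation: [-0.062, 1.576, 0.063]
force: [-7.7, -2.6, 4.5]
opening: 0.0241
t 9.05 pos [0.5155 0.2188 0.0424] jawz dir 4.53 tilt [-6.1e-03  4.0e-04 -1.0e+00] F [-7.7 -2.6  4.5] open 0.0241 q [0.31 0.21 1.77 0.   1.17 0.23]
 world d [-0.0025 -0.0008  0.0001]  shift in tool now [-0.0001 -0.0006 -0.0026]  turn(tool) [ 0.0005 -0.006  -0.0009]  shift after turn [-0.0001 -0.0006 -0.0026]
```

```bash
python3 -m inch '[[[-0.0006,0,0,0,-0.006,0,0.2],[0,0,0.0005,0,0,0,0.2]]]' 25;python3 -m inch '[[[0.0002,0,0.0005,0,0,0,0.2],[0.0003,0,0.0005,0,0,0,0.2]]]' 25; python3 -c "
from h import *
plan([.5155,.218,.0425],-85.5)"
```

```text
t: 9.25
tool_pos: [0.5154, 0.2187, 0.0426]
orientation: [-0.062, 1.571, 0.063]
force: [-2.3, 0.1, -2.7]
opening: 0.0236
t: 9.45
tool_pos: [0.5156, 0.2188, 0.0424]
orientation: [-0.062, 1.573, 0.063]
force: [-8.0, -2.3, 6.6]
opening: 0.0237
t 9.45 pos [0.5156 0.2188 0.0424] jawz dir 4.56 tilt [-3.5e-03  1.0e-04 -1.0e+00] F [-8.  -2.3  6.6] open 0.0237 q [0.31 0.21 1.77 0.   1.17 0.23]
 world d [-0.0001 -0.0008  0.0001]  shift in tool now [-0.0001 -0.0008 -0.0001]  turn(tool) [ 0.001  -0.0035 -0.0004]  shift after turn [-0.0001 -0.0008 -0.0001]
```

```bash
python3 -m inch '[[[-0.0004,0.006,0,0,-0.003,0,0.2],[0.0002,0.006,0,0,0,0,0.2],[0.0002,0.006,0,0,0,0,0.2],[0.0002,0.006,0,0,0,0,0.2]]]' 25;python3 -m inch '[[[0.0002,0.006,0,0,0,0,0.2],[0.0002,0.006,0,0,0,0,0.2],[0.0002,0.006,0,0,0,0,0.2],[0.0002,0.006,0,0,0,0,0.2]]]' 25; python3 -c "
from h import *
plan([.5155,.218,.0425],-85.5)"
```

```text
t: 9.85
tool_pos: [0.5137, 0.2406, 0.0424]
orientation: [-0.065, 1.572, 0.058]
force: [-3.8, -8.2, 3.5]
opening: 0.0237
t: 10.25
tool_pos: [0.5122, 0.2615, 0.0426]
orientation: [-0.073, 1.573, 0.052]
force: [-4.4, -8.9, 4.7]
opening: 0.0237
t 10.25 pos [0.5122 0.2615 0.0426] jawz dir 4.55 tilt [-0.0028 -0.0132 -0.9999] F [-4.4 -8.9  4.7] open 0.0237 q [ 0.39  0.25  1.72 -0.01  1.18  0.32]
 world d [ 0.0033 -0.0435 -0.0001]  shift in tool now [ 0.0006 -0.0436 -0.0001]  turn(tool) [ 0.0008 -0.0038  0.0129]  shift after turn [ 0.0001 -0.0436 -0.0001]
```

```bash
python3 -m inch '[[[-0.0008,0.001,0,0,-0.004,0.013,0.2],[0,0.003,0,0,0,0,0.2]]]' 25;python3 -m inch '[[[0,0.005,0,0,0,0,0.2],[0,0.005,0,0,0,0,0.2]]]' 25; python3 -c "
from h import *
plan([.5155,.218,.0425],-85.5)"
```

```text
t: 10.45
tool_pos: [0.5115, 0.2659, 0.0429]
orientation: [-0.063, 1.571, 0.062]
force: [-0.7, -0.7, -3.9]
opening: 0.0236
t: 10.65
tool_pos: [0.5106, 0.2764, 0.0425]
orientation: [-0.063, 1.571, 0.062]
force: [-0.5, -3.2, -1.9]
opening: 0.0239
t 10.65 pos [0.5106 0.2764 0.0425] jawz dir 4.56 tilt [-9.e-04 -1.e-03 -1.e+00] F [-0.5 -3.2 -1.9] open 0.0239 q [ 0.41  0.26  1.72 -0.    1.17  0.33]
 world d [ 0.0049 -0.0584  0.    ]  shift in tool now [ 0.     -0.0586  0.0002]  turn(tool) [ 0.001  -0.0009  0.001 ]  shift after turn [-0.     -0.0586  0.0003]
```

```bash
python3 -m inch '[[[-0.0002,0.006,0.0002,0,0,0.001,0.2],[0,0.006,0.0002,0,0,0,0.2],[0,0.006,0.0002,0,0,0,0.2]]]' 25;python3 -m inch '[[[-0.0002,0.006,0.0002,0,0,0.002,0.2],[0,0.005,0.0002,0,0,0,0.2]]]' 25; python3 -c "
from h import *
plan([.5078,.318,.0425],-85.5)
f=optics.read_camera('side')['frame'];b=(220,270,380,400);cv2.imwrite(f'pics/s3.png',cv2.resize(f[b[1]:b[3],b[0]:b[2]],None,fx=5,fy=5,interpolation=cv2.INTER_CUBIC))
"
```

```text
t: 10.95
tool_pos: [0.5091, 0.2956, 0.0424]
orientation: [-0.064, 1.572, 0.062]
force: [-3.7, -4.9, -1.0]
opening: 0.0239
t: 11.15
tool_pos: [0.5081, 0.3077, 0.0424]
orientation: [-0.063, 1.573, 0.063]
force: [-2.2, -3.9, -1.5]
opening: 0.0239
t 11.15 pos [0.5081 0.3077 0.0424] jawz dir 4.6 tilt [-0.0034  0.     -1.    ] F [-2.2 -3.9 -1.5] open 0.0239 q [0.46 0.29 1.67 0.   1.18 0.38]
 world d [-0.0003  0.0103  0.0001]  shift in tool now [-0.0001  0.0103  0.0005]  turn(tool) [ 0.0018 -0.0033 -0.0003]  shift after turn [-0.0001  0.0103  0.0005]
```

View pics/s3.png

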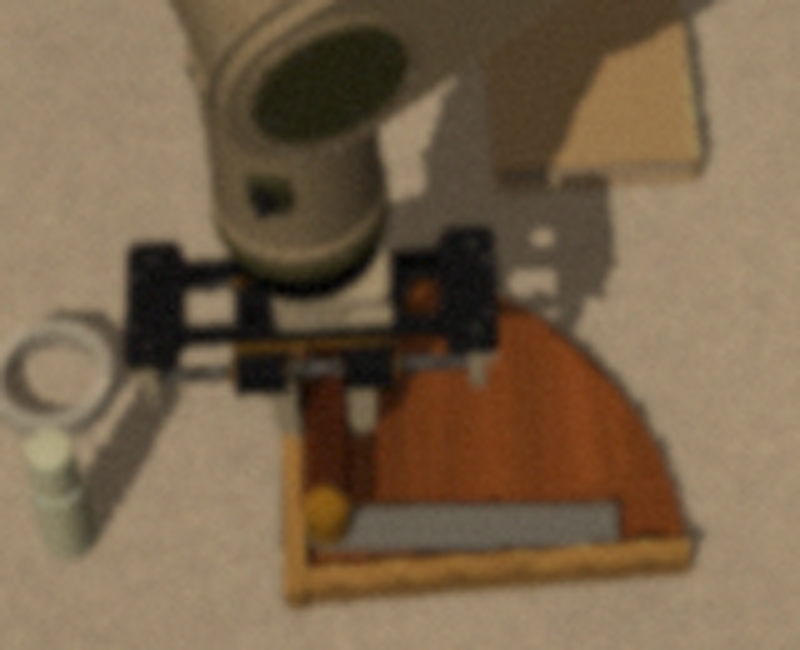

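The side view shows the heel at (326,512) about 10 mm short of the corner, with the blade (350–620, y 525) turned by the side lip and nearly parallel to it. I'll go gently now.

```bash
python3 -m inch '[[[-0.0002,0.004,0.0002,0,-0.003,0,0.2],[0,0.003,0.0003,0,0,0,0.2]]]' 25;python3 -m inch '[[[0,0.0015,0.0003,0,0,0,0.2],[0,0.001,0.0003,0,0,0,0.2]]]' 25;python3 -m inch '[[[0,0.001,0.0003,0,0,0,0.2]]]' 25;python3 -m inch '[[[0,0.001,0.0003,0,0,0,0.2]]]' 25; python3 -c "
from h import *
plan([.5073,.318,.0425],-85.5)
"
```

```text
t: 11.4
tool_pos: [0.5074, 0.3158, 0.0424]
orientation: [-0.064, 1.571, 0.064]
force: [-4.4, -6.2, 0.4]
opening: 0.0237
t: 11.6
tool_pos: [0.5073, 0.3179, 0.0424]
orientation: [-0.065, 1.572, 0.062]
force: [-4.7, -6.3, 0.5]
opening: 0.0238
t: 11.7
tool_pos: [0.5073, 0.3185, 0.0424]
orientation: [-0.066, 1.573, 0.062]
force: [-5.3, -6.7, 1.0]
opening: 0.0235
t: 11.8
tool_pos: [0.5073, 0.319, 0.0425]
orientation: [-0.067, 1.574, 0.061]
force: [-4.0, -8.6, 0.8]
opening: 0.0237
t 11.8 pos [0.5073 0.319  0.0425] jawz dir 4.66 tilt [-0.0035 -0.0044 -1.    ] F [-4.  -8.6  0.8] open 0.0237 q [ 0.48  0.3   1.66 -0.    1.19  0.4 ]
 world d [-0.    -0.001  0.   ]  shift in tool now [-0.     -0.001  -0.0001]  turn(tool) [ 0.0028 -0.0039  0.0041]  shift after turn [-0.     -0.001  -0.0001]
```

```bash
for i in 1; do python3 -m inch '[[[-0.0003,0.001,0.0003,0.002,-0.003,0.005,0.2],[0,0.0015,0.0003,0,0,0,0.2]]]' 25;python3 -m inch '[[[0,0.0015,0.0003,0,0,0,0.2]]]' 25;python3 -m inch '[[[0,0.0015,0.0003,0,0,0,0.2]]]' 25; done; python3 -c "
from h import *
plan([.5073,.318,.0425],-85.5)
f=optics.read_camera('side')['frame'];b=(260,340,370,400);cv2.imwrite(f'pics/s4.png',cv2.resize(f[b[1]:b[3],b[0]:b[2]],None,fx=7,fy=7,interpolation=cv2.INTER_CUBIC))
"
```

```text
t: 12.0
tool_pos: [0.5072, 0.3191, 0.0425]
orientation: [-0.065, 1.573, 0.059]
force: [-3.8, -11.7, 3.0]
opening: 0.0238
t: 12.1
tool_pos: [0.5072, 0.3191, 0.0425]
orientation: [-0.067, 1.574, 0.057]
force: [-4.3, -11.4, 3.4]
opening: 0.0238
t: 12.2
tool_pos: [0.5073, 0.3191, 0.0426]
orientation: [-0.069, 1.575, 0.055]
force: [-5.5, -10.5, 2.3]
opening: 0.0239
t 12.2 pos [0.5073 0.3191 0.0426] jawz dir 4.5 tilt [-0.0047 -0.0094 -0.9999] F [ -5.5 -10.5   2.3] open 0.0239 q [ 0.48  0.31  1.65 -0.01  1.19  0.4 ]
 world d [ 0.     -0.0011 -0.0001]  shift in tool now [ 0.0001 -0.0011 -0.0001]  turn(tool) [ 0.     -0.0054  0.009 ]  shift after turn [ 0.0001 -0.0011 -0.0001]
```

View pics/s4.png

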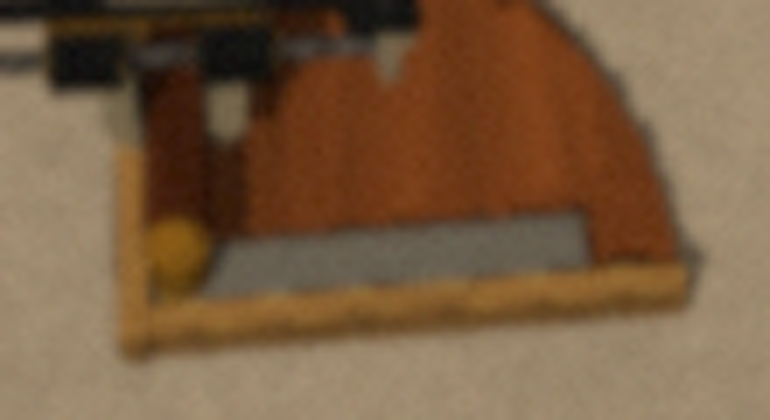

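It is seated: motion stopped at y=0.3191 under 11 N, and the blade (210–585, lower edge) lies flush along the side lip. I'll relax, release, and shift to the lever.

```bash
python3 -m inch '[[[0,0.0002,0.0001,0,-0.005,0.009,0.2]]]' 10; python3 -m inch '[[[0,0,0,0,0,0,0.3],[0.0002,0,0,0,0,0,0.6],[0.0005,0,-0.0003,0,0,0,1],[0.0005,0,-0.0003,0,0,0,1],[0.0005,0,-0.0003,0,0,0,1]]]' 20; python3 -c "
from h import *
ux=np.array([np.cos(np.radians(-85.45)),np.sin(np.radians(-85.45)),0]);uy=np.array([-ux[1],ux[0],0])
plan(np.array([.5073,.3191,.0425])+ux*.080-uy*.030,-85.45)
"
```

```text
t: 12.35
tool_pos: [0.5073, 0.3191, 0.0426]
orientation: [-0.062, 1.571, 0.061]
force: [-2.7, -1.3, -3.6]
opening: 0.024
t: 12.85
tool_pos: [0.5108, 0.3223, 0.0448]
orientation: [-0.056, 1.561, 0.065]
force: [-0.4, 0.2, 0.0]
opening: 0.0552
t 12.85 pos [0.5108 0.3223 0.0448] jawz dir 4.42 tilt [ 0.0088  0.0057 -0.9999] F [-0.4  0.2  0. ] open 0.0552 q [0.48 0.3  1.66 0.   1.17 0.4 ]
 world d [-0.027  -0.0853 -0.0023]  shift in tool now [ 0.0016 -0.083  -0.0336]  turn(tool) [-0.0022  0.0092 -0.0049]  shift after turn [ 0.0023 -0.0829 -0.0337]
```

```bash
python3 -m inch '[[[0.0005,0,0,-0.002,0.009,-0.005,1],[0.0005,0,0,0,0,0,1],[0.0005,0,0,0,0,0,1],[0.0005,0,-0.01,0,0,0,1],[0.0005,0,-0.01,0,0,0,1],[0.0005,-0.01,-0.01,0,0,0,1],[0.0005,-0.015,0,0,0,0,1],[0.0005,-0.015,0,0,0,0,1],[0.0005,-0.015,0,0,0,0,1],[0.0005,-0.015,0,0,0,0,1],[0.0005,-0.008,0,0,0,0,1]]]' 20; python3 -c "
from h import *
ux=np.array([np.cos(np.radians(-85.45)),np.sin(np.radians(-85.45)),0]);uy=np.array([-ux[1],ux[0],0])
plan(np.array([.5073,.3191,.0425])+ux*.080-uy*.0305,-85.45)
f=optics.read_camera('side')['frame'];b=(230,260,370,400);cv2.imwrite(f'pics/s5.png',cv2.resize(f[b[1]:b[3],b[0]:b[2]],None,fx=4.2,fy=4.2,interpolation=cv2.INTER_CUBIC))
"
```

```text
t: 13.95
tool_pos: [0.4841, 0.2372, 0.0387]
orientation: [-0.064, 1.57, 0.063]
force: [-0.2, 0.1, 0.3]
opening: 0.0929
t 13.95 pos [0.4841 0.2372 0.0387] jawz dir 4.63 tilt [-4.e-04 -4.e-04 -1.e+00] F [-0.2  0.1  0.3] open 0.0929 q [ 0.36  0.16  1.84 -0.    1.15  0.28]
 world d [-0.0008 -0.0002  0.0038]  shift in tool now [-0.0038 -0.0002 -0.0009]  turn(tool) [ 0.0014 -0.0005  0.0004]  shift after turn [-0.0038 -0.0002 -0.0009]
```

View pics/s5.png

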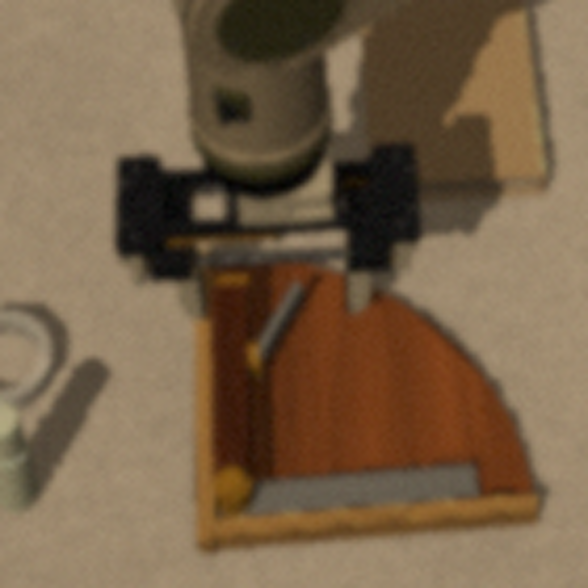

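The bevel stayed seated and the lever (crop 262,350 → 300,290) lies between the open fingers. I'll close stepwise, keeping the outer finger just off the flank.

```bash
python3 -m inch '[[[-0.003,0,-0.004,0,0,0,0.98],[0,0,0.002,0,0,0,0.92],[0.0003,0,0.002,0,0,0,0.87],[0.0003,0,0.002,0,0,0,0.82],[0.0003,0,0.002,0,0,0,0.77],[0.0003,0,0.002,0,0,0,0.72]]]' 20; python3 -c "
from h import *
ux=np.array([np.cos(np.radians(-85.45)),np.sin(np.radians(-85.45)),0]);uy=np.array([-ux[1],ux[0],0])
s=telemetry.read_state();O=s['opening']
d=np.array(s['tool_pos'])-[.5073,.3191,.0425];print('local',d@ux+.0595,d@uy,'fingers',d@uy+O/2,d@uy-O/2)
plan(np.array([.5073,.3191,.0425])+ux*.080+uy*(.0125-O/2),-85.45)
"
```

```text
t: 14.6
tool_pos: [0.4913, 0.2378, 0.041]
orientation: [-0.063, 1.569, 0.063]
force: [-0.2, 0.5, 0.4]
opening: 0.0687
local 0.13932395140303708 -0.022395434571290077 fingers 0.011937835241241014 -0.05672870438382117
t 14.6 pos [0.4913 0.2378 0.041 ] jawz dir 4.58 tilt [ 4.e-04  2.e-04 -1.e+00] F [-0.2  0.5  0.4] open 0.0687 q [0.36 0.17 1.82 0.   1.15 0.28]
 world d [ 0.0006 -0.0001  0.0015]  shift in tool now [-0.0015 -0.0002  0.0006]  turn(tool) [ 0.0006  0.0004 -0.0001]  shift after turn [-0.0015 -0.0002  0.0006]
```

```bash
cat > l.py <<'E'
from h import *
ux=np.array([np.cos(np.radians(-85.45)),np.sin(np.radians(-85.45)),0]);uy=np.array([-ux[1],ux[0],0])
s=telemetry.read_state();O=s['opening']
d=np.array(s['tool_pos'])-[.5073,.3191,.0425];print('local',(d@ux+.0595).round(4),(d@uy).round(4),'fingers',(d@uy+O/2).round(4),(d@uy-O/2).round(4))
plan(np.array([.5073,.3191,.0425])+ux*.080+uy*(.0123-O/2),-85.45)
E
python3 -m inch '[[[0,0,0.0028,0,0,0,0.68],[0.0003,0,0.0023,0,0,0,0.63],[0.0003,0,0.002,0,0,0,0.58]]]' 20; python3 l.py
python3 -m inch '[[[0.0003,0,0.0022,0,0,0,0.53],[0.0003,0,0.002,0,0,0,0.48]]]' 20; python3 l.py
```

```text
t: 14.9
tool_pos: [0.4982, 0.2381, 0.0401]
orientation: [-0.065, 1.572, 0.063]
force: [-4.1, -3.7, 3.7]
opening: 0.056
local 0.1396 -0.0155 fingers 0.0125 -0.0435
t 14.9 pos [0.4982 0.2381 0.0401] jawz dir 4.65 tilt [-0.0018 -0.0014 -1.    ] F [-4.1 -3.7  3.7] open 0.056 q [ 0.35  0.19  1.8  -0.    1.16  0.27]
 world d [-0.0002  0.      0.0024]  shift in tool now [-0.0024  0.     -0.0002]  turn(tool) [ 0.0017 -0.002   0.0013]  shift after turn [-0.0024  0.0001 -0.0002]
t: 15.1
tool_pos: [0.5029, 0.2382, 0.0397]
orientation: [-0.065, 1.572, 0.062]
force: [-4.9, -3.3, 3.8]
opening: 0.0466
local 0.1398 -0.0108 fingers 0.0125 -0.0341
t 15.1 pos [0.5029 0.2382 0.0397] jawz dir 4.64 tilt [-0.0018 -0.0018 -1.    ] F [-4.9 -3.3  3.8] open 0.0466 q [ 0.35  0.2   1.79 -0.    1.16  0.27]
 world d [-0.0002  0.0003  0.0028]  shift in tool now [-0.0028  0.0003 -0.0002]  turn(tool) [ 0.0016 -0.002   0.0017]  shift after turn [-0.0028  0.0003 -0.0002]
```

```bash
python3 -m inch '[[[-0.0005,0,0.0022,0,0,0,0.43],[-0.0003,0,0.002,0,0,0,0.38],[0,0,0.0015,0,0,0,0.34]]]' 25; python3 l.py
python3 -m inch '[[[0,0,0.0008,0,0,0,0.25],[0,0,0.0003,0,0,0,0.25],[0,0,0,0,0,0,0.25]]]' 25; python3 l.py
```

```text
t: 15.4
tool_pos: [0.5086, 0.2385, 0.0397]
orientation: [-0.065, 1.573, 0.062]
force: [-2.1, -3.4, 2.8]
opening: 0.0336
local 0.1399 -0.0051 fingers 0.0117 -0.0219
t 15.4 pos [0.5086 0.2385 0.0397] jawz dir 4.64 tilt [-0.0028 -0.0021 -1.    ] F [-2.1 -3.4  2.8] open 0.0336 q [ 0.35  0.21  1.77 -0.    1.16  0.27]
 world d [0.0005 0.0005 0.0028]  shift in tool now [-0.0028  0.0004  0.0006]  turn(tool) [ 0.0015 -0.003   0.0018]  shift after turn [-0.0028  0.0004  0.0006]
t: 15.7
tool_pos: [0.5095, 0.2385, 0.0397]
orientation: [-0.066, 1.574, 0.062]
force: [-0.6, -2.6, 1.5]
opening: 0.0303
local 0.14 -0.0042 fingers 0.011 -0.0194
t 15.7 pos [0.5095 0.2385 0.0397] jawz dir 4.65 tilt [-0.0039 -0.0024 -1.    ] F [-0.6 -2.6  1.5] open 0.0303 q [ 0.35  0.22  1.77 -0.    1.16  0.27]
 world d [0.0013 0.0006 0.0028]  shift in tool now [-0.0028  0.0005  0.0013]  turn(tool) [ 0.0018 -0.0041  0.0021]  shift after turn [-0.0028  0.0005  0.0013]
```

```bash
python3 -m inch '[[[0,0,0.001,0,-0.003,0.002,0.2],[0,0,0.001,0,0,0,0.2]]]' 30; python3 l.py
python3 -m inch '[[[0,0,0.001,0,-0.002,0,0.2],[0,0,0.001,0,0,0,0.2]]]' 30; python3 l.py; python3 -c "
from h import *
f=optics.read_camera('side')['frame'];b=(255,300,375,390);cv2.imwrite(f'pics/s6.png',cv2.resize(f[b[1]:b[3],b[0]:b[2]],None,fx=6.5,fy=6.5,interpolation=cv2.INTER_CUBIC))"
```

```text
t: 15.9
tool_pos: [0.5097, 0.2385, 0.0397]
orientation: [-0.065, 1.575, 0.064]
force: [-8.3, -3.6, 7.9]
opening: 0.0303
local 0.14 -0.004 fingers 0.0112 -0.0191
t 15.9 pos [0.5097 0.2385 0.0397] jawz dir 4.68 tilt [-4.8e-03 -9.0e-04 -1.0e+00] F [-8.3 -3.6  7.9] open 0.0303 q [0.35 0.22 1.77 0.   1.16 0.26]
 world d [0.0011 0.0006 0.0028]  shift in tool now [-0.0028  0.0005  0.0011]  turn(tool) [ 0.0023 -0.0048  0.0006]  shift after turn [-0.0028  0.0005  0.0011]
t: 16.1
tool_pos: [0.5098, 0.2385, 0.0397]
orientation: [-0.066, 1.576, 0.064]
force: [-7.0, -2.2, 6.3]
opening: 0.0301
local 0.14 -0.0039 fingers 0.0111 -0.019
t 16.1 pos [0.5098 0.2385 0.0397] jawz dir 4.71 tilt [-0.0066 -0.0015 -1.    ] F [-7.  -2.2  6.3] open 0.0301 q [0.35 0.22 1.76 0.   1.17 0.26]
 world d [0.0011 0.0006 0.0028]  shift in tool now [-0.0028  0.0005  0.0012]  turn(tool) [ 0.0029 -0.0067  0.001 ]  shift after turn [-0.0028  0.0005  0.0012]
```

View pics/s6.png

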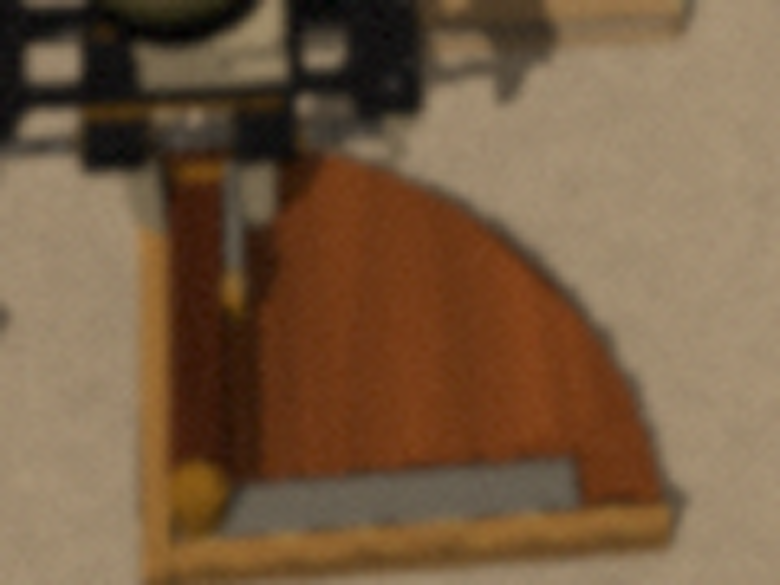

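It did not move under 8 N toward the lip, the opening is 30.3 mm (lever shut along the flank), and the blade is still flush. I'll release, regrip near the balance point, and lift.

```bash
python3 -m inch '[[[-0.0002,0,-0.0005,-0.002,-0.006,0,0.25],[0,0,0,0,0,0,0.4],[0,0,0.001,0,0,0,0.5],[-0.001,0,0.001,0,0,0,0.6],[-0.001,0,0.001,0,0,0,0.6]]]' 20; python3 l.py;  python3 -m inch '[[[0,0.02,0,0,0,0,0.6],[0,0.02,0,0,0,0,0.6],[0,0.02,0,0,0,0,0.6],[0,0.015,0,0,0,0,0.6]]]' 20;python3 l.py; python3 -c "
from h import *
plan([.5073,.3191,.0425],-85.4)"
```

```text
t: 16.65
tool_pos: [0.5134, 0.2395, 0.0421]
orientation: [-0.065, 1.567, 0.066]
force: [-0.2, 0.8, -0.4]
opening: 0.0544
local 0.1393 -0.0003 fingers 0.0269 -0.0275
t 16.65 pos [0.5134 0.2395 0.0421] jawz dir 4.81 tilt [ 2.4e-03  8.0e-04 -1.0e+00] F [-0.2  0.8 -0.4] open 0.0544 q [ 0.35  0.22  1.76 -0.    1.16  0.26]
 world d [-0.0146 -0.0014  0.0004]  shift in tool now [-0.0004 -0.0001 -0.0146]  turn(tool) [ 0.0045  0.0024 -0.0006]  shift after turn [-0.0004 -0.0002 -0.0146]
t: 17.05
tool_pos: [0.5091, 0.3151, 0.0432]
orientation: [-0.062, 1.565, 0.064]
force: [0.1, -0.3, -0.5]
opening: 0.0556
local 0.0636 0.0015 fingers 0.0293 -0.0263
t 17.05 pos [0.5091 0.3151 0.0432] jawz dir 4.58 tilt [ 0.0046  0.0015 -1.    ] F [ 0.1 -0.3 -0.5] open 0.0556 q [ 0.47  0.29  1.67 -0.    1.18  0.39]
 world d [-0.011  -0.077  -0.0007]  shift in tool now [ 0.0006 -0.0759 -0.0171]  turn(tool) [ 0.0005  0.0047 -0.0012]  shift after turn [ 0.0007 -0.0759 -0.017 ]
t 17.05 pos [0.5091 0.3151 0.0432] jawz dir 4.58 tilt [ 0.0046  0.0015 -1.    ] F [ 0.1 -0.3 -0.5] open 0.0556 q [ 0.47  0.29  1.67 -0.    1.18  0.39]
 world d [-0.0018  0.004  -0.0007]  shift in tool now [ 0.0007  0.0041 -0.0015]  turn(tool) [-0.0004  0.0047 -0.0012]  shift after turn [ 0.0007  0.0041 -0.0015]
```

```bash
python3 -m inch '[[[0.0007,0.004,-0.0015,0,0.005,-0.001,0.5],[0.0005,-0.0002,-0.0004,0,0,0,0.38]]]' 25;python3 -m inch '[[[0.0005,-0.0002,-0.0003,0,0,0,0.2],[0.0003,0,0,0,0,0,0.2],[0,0,0,0,0,0,0.2]]]' 25; python3 -c "
from h import *
plan([.5073,.3191,.0425],-85.4)"
```

```text
t: 17.25
tool_pos: [0.5069, 0.3207, 0.0423]
orientation: [-0.064, 1.57, 0.065]
force: [-0.7, 0.3, -0.4]
opening: 0.0441
t: 17.55
tool_pos: [0.5067, 0.3189, 0.041]
orientation: [-0.064, 1.57, 0.064]
force: [-0.1, 1.6, 0.1]
opening: 0.0237
t 17.55 pos [0.5067 0.3189 0.041 ] jawz dir 4.65 tilt [-5.e-04 -1.e-04 -1.e+00] F [-0.1  1.6  0.1] open 0.0237 q [0.48 0.3  1.66 0.   1.18 0.39]
 world d [0.0006 0.0002 0.0015]  shift in tool now [-0.0015  0.0001  0.0006]  turn(tool) [ 0.0009 -0.0005  0.0001]  shift after turn [-0.0015  0.0001  0.0006]
```

```bash
python3 -m inch '[[[-0.01,0,0,0,0,0,0.2],[-0.03,0,0,0,0,0,0.2],[-0.035,0,0,0,0,0,0.2],[-0.005,-0.02,0,0,0,0,0.2],[0,-0.04,0.001,0,0,0,0.2],[0,-0.04,0.001,0,0,0,0.2],[0,-0.04,0.001,0,0,0,0.2],[0,-0.04,0.001,0,0,0,0.2],[0,-0.04,0.001,0,0,0,0.2],[0,-0.04,0.001,0,0,0,0.2],[0,-0.04,0.001,0,0,0,0.2],[0,-0.04,0.001,0,0,0,0.2]]]' 25; python3 -c "
from h import *
plan([.5786,-.332,.115],-85.4)"
```

```text
t: 18.75
tool_pos: [0.5374, -0.0323, 0.1261]
orientation: [-0.07, 1.578, 0.064]
force: [0.0, 0.1, -5.0]
opening: 0.024
t 18.75 pos [ 0.5374 -0.0323  0.1261] jawz dir 4.88 tilt [-0.0081 -0.0042 -1.    ] F [ 0.   0.1 -5. ] open 0.024 q [-0.15  0.05  1.78 -0.01  1.32 -0.24]
 world d [ 0.0412 -0.2997 -0.0111]  shift in tool now [ 0.012  -0.3021  0.0157]  turn(tool) [ 0.0048 -0.0084  0.0035]  shift after turn [ 0.0111 -0.3021  0.0171]
```

```bash
python3 -m inch '[[[0,-0.04,0.002,0.005,-0.008,0.003,0.2],[0,-0.04,0.002,0,0,0,0.2],[0,-0.04,0.002,0,0,0,0.2],[0,-0.04,0.002,0,0,0,0.2],[0,-0.04,0.002,0,0,0,0.2],[0,-0.04,0.002,0,0,0,0.2],[0,-0.035,0.002,0,0,0,0.2],[0,-0.015,0.001,0,0,0,0.2],[0,0,0,0,0,0,0.2]]]' 25; python3 -c "
from h import *
plan([.5786,-.332,.06],-85.4)
f=optics.read_camera('side')['frame'];b=(235,140,355,270);cv2.imwrite(f'pics/s7.png',cv2.resize(f[b[1]:b[3],b[0]:b[2]],None,fx=4.6,fy=4.6,interpolation=cv2.INTER_CUBIC))"
```

```text
t: 19.65
tool_pos: [0.5684, -0.3401, 0.1271]
orientation: [-0.055, 1.576, 0.055]
force: [-0.2, 0.9, -4.0]
opening: 0.0239
t 19.65 pos [ 0.5684 -0.3401  0.1271] jawz dir 4.01 tilt [-5.5e-03 -4.0e-04 -1.0e+00] F [-0.2  0.9 -4. ] open 0.0239 q [-0.61  0.37  1.41 -0.    1.37 -0.68]
 world d [ 0.0102  0.0081 -0.0671]  shift in tool now [0.0671 0.0074 0.0111]  turn(tool) [-0.0103 -0.0055  0.    ]  shift after turn [0.0671 0.0073 0.0108]
```

View pics/s7.png

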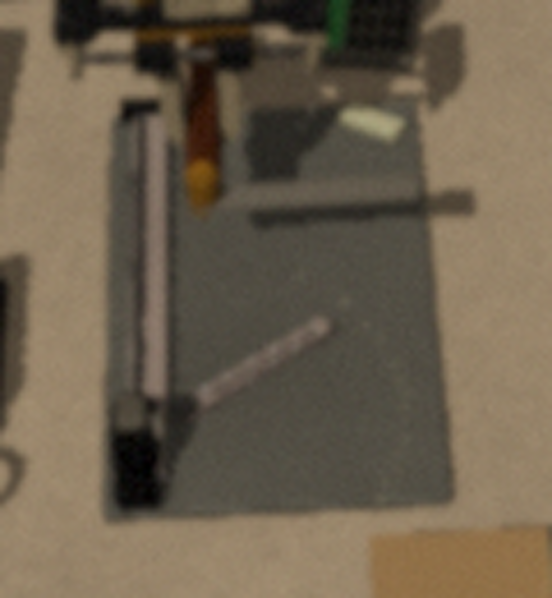

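Clear of the fence: heel at (202,185), blade (230–420, y 192), fence (205,400)–(325,322), eraser untouched. I'll lower beside the rail.

```bash
python3 -m inch '[[[0.02,0.007,0.011,-0.010,-0.005,0,0.2],[0.03,0,0,0,0,0,0.2],[0.02,0,0,0,0,0,0.2],[0.008,0,0,0,0,0,0.2],[0.004,0,0,0,0,0,0.2]]]' 25; python3 -c "
from h import *
plan([.5786,-.332,.0415],-85.4)"
```

```text
t: 20.2
tool_pos: [0.5791, -0.3258, 0.0448]
orientation: [-0.064, 1.57, 0.067]
force: [0.7, -0.1, -4.2]
opening: 0.024
t 20.2 pos [ 0.5791 -0.3258  0.0448] jawz dir 4.78 tilt [-1.e-04  2.e-03 -1.e+00] F [ 0.7 -0.1 -4.2] open 0.024 q [-0.59  0.46  1.46  0.    1.23 -0.67]
 world d [-0.0005 -0.0062 -0.0033]  shift in tool now [ 0.0033 -0.0061 -0.001 ]  turn(tool) [ 0.0031  0.     -0.002 ]  shift after turn [ 0.0033 -0.0061 -0.001 ]
```

```bash
python3 -m inch '[[[0.002,-0.004,0.001,0.002,0,-0.002,0.2],[0.0012,-0.002,0.0015,0,0,0,0.2],[0.0005,0,0.0015,0,0,0,0.2]]]' 25;python3 -m inch '[[[0.0005,0,0.0015,0,0,0,0.2],[0.0003,0,0.001,0,0,0,0.2]]]' 25; python3 -c "
from h import *
plan([.5886,-.332,.0413],-85.4)"
```

```text
t: 20.5
tool_pos: [0.5845, -0.3312, 0.0428]
orientation: [-0.065, 1.569, 0.064]
force: [1.0, -0.1, -3.8]
opening: 0.0242
t: 20.7
tool_pos: [0.5884, -0.3319, 0.0439]
orientation: [-0.066, 1.566, 0.062]
force: [-0.3, 1.4, -4.9]
opening: 0.0237
t 20.7 pos [ 0.5884 -0.3319  0.0439] jawz dir 4.69 tilt [ 0.0036 -0.0025 -1.    ] F [-0.3  1.4 -4.9] open 0.0237 q [-0.59  0.48  1.43 -0.    1.23 -0.67]
 world d [ 0.0002 -0.0001 -0.0026]  shift in tool now [ 0.0026 -0.0001  0.0002]  turn(tool) [0.0016 0.0034 0.0028]  shift after turn [ 0.0026 -0.0001  0.0002]
```

```bash
python3 -m inch '[[[0.0022,0,0.0003,0.001,0.003,0.003,0.2],[0.0012,0,0.0005,0,0,0,0.2]]]' 25;python3 -m inch '[[[0.0008,0,0.0008,0,0,0,0.2],[0.0004,0,0.0008,0,0,0,0.2]]]' 25; python3 -c "
from h import *
plan([.5886,-.332,.0413],-85.4)"
```

```text
t: 20.9
tool_pos: [0.5896, -0.3323, 0.0413]
orientation: [-0.064, 1.569, 0.063]
force: [-3.2, -0.6, -3.0]
opening: 0.0236
t: 21.1
tool_pos: [0.5897, -0.3323, 0.041]
orientation: [-0.064, 1.573, 0.064]
force: [-6.8, 1.8, 2.5]
opening: 0.0238
t 21.1 pos [ 0.5897 -0.3323  0.041 ] jawz dir 4.65 tilt [-2.9e-03  1.0e-04 -1.0e+00] F [-6.8  1.8  2.5] open 0.0238 q [-0.59  0.49  1.42 -0.    1.23 -0.67]
 world d [-0.0011  0.0003  0.0003]  shift in tool now [-0.0003  0.0004 -0.0011]  turn(tool) [ 0.0008 -0.0028 -0.0004]  shift after turn [-0.0003  0.0004 -0.0011]
```

```bash
python3 -m inch '[[[-0.0006,0.004,-0.0003,0,-0.003,0,0.2],[0,0.006,0,0,0,0,0.2],[0,0.006,0,0,0,0,0.2],[0,0.006,0,0,0,0,0.2]]]' 25;python3 -m inch '[[[0,0.006,0,0,0,0,0.2],[0,0.006,0,0,0,0,0.2],[0,0.006,0,0,0,0,0.2],[0,0.006,0,0,0,0,0.2]]]' 25; python3 -c "
from h import *
plan([.5810,-.228,.0413],-85.4)"
```

```text
t: 21.5
tool_pos: [0.5873, -0.3096, 0.0412]
orientation: [-0.063, 1.569, 0.063]
force: [-1.2, -0.8, -4.8]
opening: 0.0235
t: 21.9
tool_pos: [0.5852, -0.2832, 0.0412]
orientation: [-0.064, 1.569, 0.063]
force: [-0.1, -0.5, -3.6]
opening: 0.0241
t 21.9 pos [ 0.5852 -0.2832  0.0412] jawz dir 4.65 tilt [ 4.e-04 -4.e-04 -1.e+00] F [-0.1 -0.5 -3.6] open 0.0241 q [-0.53  0.42  1.51 -0.    1.21 -0.61]
 world d [-0.0042  0.0552  0.0001]  shift in tool now [-0.0001  0.0554  0.0002]  turn(tool) [0.0008 0.0004 0.0005]  shift after turn [-0.0001  0.0554  0.0002]
```

```bash
python3 -m inch '[[[0,0.006,0.0004,0,0,0,0.2],[0,0.006,0.0003,0,0,0,0.2],[0,0.006,0.0002,0,0,0,0.2]]]' 25;python3 -m inch '[[[0,0.005,0.0002,0,0,0,0.2],[0,0.005,0.0002,0,0,0,0.2],[0,0.003,0.0002,0,0,0,0.2]]]' 25; python3 -c "
from h import *
plan([.5810,-.228,.0413],-85.4)"
```

```text
t: 22.2
tool_pos: [0.5838, -0.2643, 0.0412]
orientation: [-0.065, 1.571, 0.063]
force: [-2.3, -2.3, -3.1]
opening: 0.0235
t: 22.5
tool_pos: [0.5827, -0.2502, 0.0412]
orientation: [-0.066, 1.572, 0.062]
force: [-3.8, -4.4, -2.5]
opening: 0.0237
t 22.5 pos [ 0.5827 -0.2502  0.0412] jawz dir 4.67 tilt [-0.0022 -0.002  -1.    ] F [-3.8 -4.4 -2.5] open 0.0237 q [-0.48  0.39  1.56 -0.    1.2  -0.57]
 world d [-0.0017  0.0222  0.0001]  shift in tool now [-0.0001  0.0223  0.0001]  turn(tool) [ 0.0012 -0.0023  0.0018]  shift after turn [-0.0001  0.0223  0.0001]
```

```bash
python3 -m inch '[[[-0.0003,0.004,-0.0002,0.001,-0.002,0.002,0.2],[0,0.004,0,0,0,0,0.2]]]' 25;python3 -m inch '[[[0,0.003,0,0,0,0,0.2],[0,0.003,0,0,0,0,0.2]]]' 25; python3 -c "
from h import *
plan([.5810,-.228,.0413],-85.4)
f=optics.read_camera('side')['frame'];b=(245,170,345,260);cv2.imwrite(f'pics/s8.png',cv2.resize(f[b[1]:b[3],b[0]:b[2]],None,fx=7,fy=6.6,interpolation=cv2.INTER_CUBIC))"
```

```text
t: 22.7
tool_pos: [0.5818, -0.2415, 0.0413]
orientation: [-0.062, 1.57, 0.064]
force: [-2.5, -2.1, -4.0]
opening: 0.0237
t: 22.9
tool_pos: [0.5811, -0.2345, 0.0411]
orientation: [-0.062, 1.57, 0.064]
force: [-2.6, -1.1, -4.2]
opening: 0.0238
t 22.9 pos [ 0.5811 -0.2345  0.0411] jawz dir 4.6 tilt [-6.0e-04  1.2e-03 -1.0e+00] F [-2.6 -1.1 -4.2] open 0.0238 q [-0.47  0.37  1.58  0.    1.2  -0.55]
 world d [-0.0001  0.0065  0.0002]  shift in tool now [-0.0002  0.0065  0.0004]  turn(tool) [ 0.     -0.0005 -0.0013]  shift after turn [-0.0002  0.0065  0.0004]
```

View pics/s8.png

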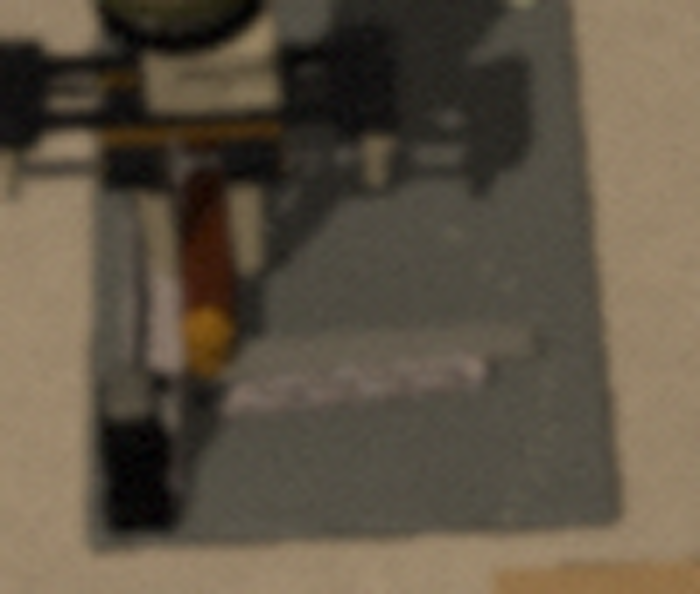

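The blade (250–535, y≈340) is pushing the fence (225,400)–(480,370), leaving a narrow wedge at the pivot end, about 6 mm to go by my estimate. I'll take single small rows now.

```bash
python3 -m inch '[[[0,0.0015,0,0,0,0,0.2]]]' 25;python3 -m inch '[[[0,0.0012,0,0,0,-0.001,0.2]]]' 25;python3 -m inch '[[[-0.0001,0.001,0,0,0,0,0.2]]]' 25;python3 -m inch '[[[0,0.001,0,0,0,0,0.2]]]' 25; python3 -c "
from h import *
plan([.5810,-.228,.0413],-85.4)"
```

```text
t: 23.05
tool_pos: [0.581, -0.2325, 0.0411]
orientation: [-0.062, 1.571, 0.064]
force: [-2.9, -2.4, -4.0]
opening: 0.0235
t: 23.15
tool_pos: [0.5809, -0.2313, 0.0411]
orientation: [-0.063, 1.57, 0.064]
force: [-2.4, -3.4, -3.5]
opening: 0.0236
t: 23.25
tool_pos: [0.5808, -0.2303, 0.0412]
orientation: [-0.063, 1.571, 0.063]
force: [-2.4, -2.1, -4.5]
opening: 0.0236
t: 23.35
tool_pos: [0.5807, -0.2292, 0.0412]
orientation: [-0.063, 1.571, 0.063]
force: [-2.7, -1.8, -4.6]
opening: 0.0236
t 23.35 pos [ 0.5807 -0.2292  0.0412] jawz dir 4.61 tilt [-7.e-04  1.e-04 -1.e+00] F [-2.7 -1.8 -4.6] open 0.0236 q [-0.46  0.36  1.59 -0.    1.19 -0.54]
 world d [0.0003 0.0012 0.0001]  shift in tool now [-0.0001  0.0012  0.0004]  turn(tool) [ 0.0002 -0.0007 -0.0002]  shift after turn [-0.0001  0.0012  0.0004]
```

```bash
python3 -m inch '[[[0,0.0008,0,0,0,0,0.2]]]' 25;python3 -m inch '[[[0,0.0008,0,0,0,0,0.2]]]' 25; python3 -c "
from h import *
plan([.5810,-.228,.0413],-85.4)
for n in range(3):
  f=optics.read_camera('side')['frame'].astype(float); g=f if n==0 else g+f
f=(g/3).astype('uint8');b=(265,205,330,245);cv2.imwrite('pics/s9.png',cv2.resize(f[b[1]:b[3],b[0]:b[2]],None,fx=12,fy=12,interpolation=cv2.INTER_CUBIC))"
```

```text
t: 23.45
tool_pos: [0.5806, -0.2283, 0.0411]
orientation: [-0.063, 1.571, 0.063]
force: [-2.5, -2.1, -3.7]
opening: 0.0237
t: 23.55
tool_pos: [0.5806, -0.2275, 0.0411]
orientation: [-0.063, 1.571, 0.063]
force: [-2.8, -1.8, -4.2]
opening: 0.0235
t 23.55 pos [ 0.5806 -0.2275  0.0411] jawz dir 4.61 tilt [-7.e-04  2.e-04 -1.e+00] F [-2.8 -1.8 -4.2] open 0.0235 q [-0.46  0.36  1.59 -0.    1.19 -0.54]
 world d [ 0.0004 -0.0005  0.0002]  shift in tool now [-0.0002 -0.0005  0.0004]  turn(tool) [ 0.0001 -0.0007 -0.0002]  shift after turn [-0.0002 -0.0005  0.0004]
```

View pics/s9.png

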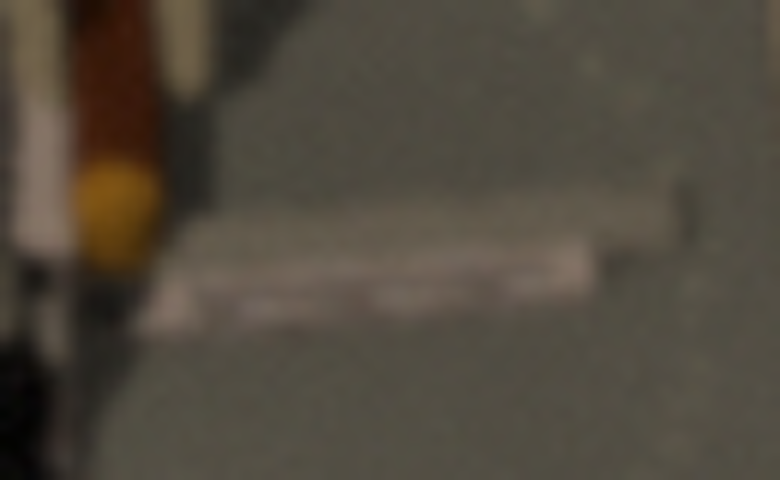

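```bash
python3 -m inch '[[[0,0.0007,0,0,0,0,0.2]]]' 25;python3 -m inch '[[[0,0.0007,0,0,0,0,0.2]]]' 25|sed -n '2p;4p';python3 -m inch '[[[0,0.0006,0,0,0,0,0.2]]]' 25|sed -n '2p;4p'
```

```text
t: 23.8
tool_pos: [0.5805, -0.2268, 0.0411]
orientation: [-0.063, 1.571, 0.063]
force: [-2.6, -1.8, -4.7]
opening: 0.024
tool_pos: [0.5805, -0.2262, 0.0412]
force: [-2.8, -2.0, -4.0]
tool_pos: [0.5804, -0.2256, 0.0412]
force: [-2.4, -2.2, -4.2]
```

```bash
python3 -m inch '[[[0,0.0006,0,0,0,0,0.2]]]' 25|sed -n '2p;4p'; python3 -c "
from h import *
plan([.5810,-.228,.0413],-85.4)"
```

```text
tool_pos: [0.5803, -0.2249, 0.0412]
force: [-2.7, -1.8, -4.5]
t 24.1 pos [ 0.5803 -0.2249  0.0412] jawz dir 4.6 tilt [-7.e-04  2.e-04 -1.e+00] F [-2.7 -1.8 -4.5] open 0.024 q [-0.45  0.36  1.59 -0.    1.19 -0.53]
 world d [ 0.0007 -0.0031  0.0001]  shift in tool now [-0.0001 -0.0031  0.0004]  turn(tool) [ 0.     -0.0006 -0.0002]  shift after turn [-0.0001 -0.0031  0.0004]
```

```bash
python3 -m inch '[[[0,0.0006,0,0,0,0,0.2]]]' 25|sed -n '2p;4p';python3 -m inch '[[[0,0.0005,0,0,0,0,0.2]]]' 25|sed -n '2p;4p'
```

```text
tool_pos: [0.5803, -0.2248, 0.0413]
force: [-2.9, -5.4, -3.2]
tool_pos: [0.5803, -0.2247, 0.0414]
force: [-2.9, -4.1, -4.8]
```

```bash
python3 -c "
from h import *
for n in range(4):
  f=optics.read_camera('side')['frame'].astype(float); g=f if n==0 else g+f
f=(g/4).astype('uint8');b=(265,205,330,245);cv2.imwrite('pics/s10.png',cv2.resize(f[b[1]:b[3],b[0]:b[2]],None,fx=12,fy=12,interpolation=cv2.INTER_CUBIC))
plan([.58,-.228,.0413],-85.4)"
```

```text
t 24.5 pos [ 0.5803 -0.2247  0.0414] jawz dir 4.59 tilt [-3.0e-04 -1.5e-03 -1.0e+00] F [-2.3 -4.5 -4.6] open 0.024 q [-0.45  0.36  1.59 -0.    1.19 -0.53]
 world d [-0.0003 -0.0033 -0.0001]  shift in tool now [ 0.0001 -0.0032 -0.0006]  turn(tool) [-0.0001 -0.0004  0.0015]  shift after turn [ 0.0001 -0.0032 -0.0006]
```

View pics/s10.png

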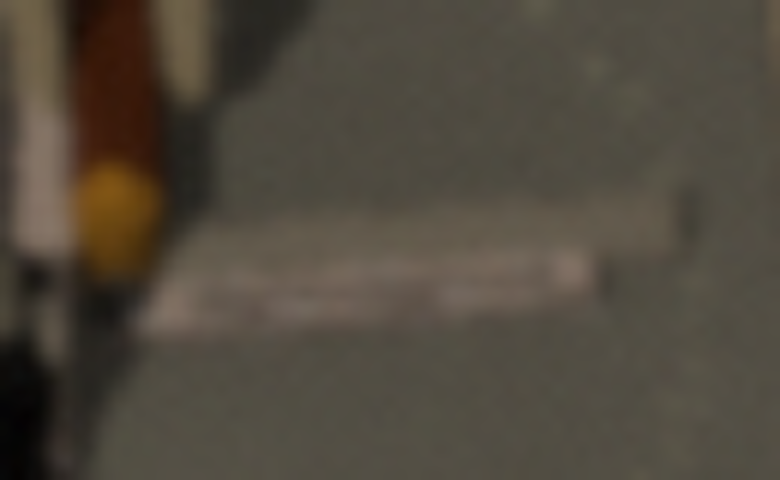

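Home: the motion stopped at y=-0.2248 with a step in Fy (-2 to -5 N), and the fence (190,265)–(590,247) is now parallel and flush to the blade. I'll relax and let go.

```bash
python3 -m inch '[[[0.0004,0,0,0,0,0.001,0.2]]]' 8; python3 -m inch '[[[0,0,0,0,0,0,0.32],[0,0,0,0,0,0,0.5]]]' 8;python3 -m inch '[[[-0.001,0,0,0,0,0,0.6],[-0.004,0,-0.0005,0,0,0,0.6],[-0.01,0,-0.0005,0,0,0,0.6]]]'; python3 -c "
from h import *
plan([.58,-.228,.16],-85.4)"
```

```text
t: 24.6
tool_pos: [0.5805, -0.2248, 0.0413]
orientation: [-0.063, 1.57, 0.062]
force: [-3.6, -0.8, -0.7]
opening: 0.0239
t: 24.8
tool_pos: [0.5823, -0.2245, 0.0427]
orientation: [-0.063, 1.566, 0.062]
force: [-0.0, 0.2, 0.8]
opening: 0.0333
t: 25.1
tool_pos: [0.5819, -0.2237, 0.0584]
orientation: [-0.062, 1.565, 0.063]
force: [0.2, -0.4, 0.3]
opening: 0.0544
t 25.1 pos [ 0.5819 -0.2237  0.0584] jawz dir 4.58 tilt [ 4.7e-03  7.0e-04 -1.0e+00] F [ 0.2 -0.4  0.3] open 0.0544 q [-0.45  0.33  1.59  0.    1.22 -0.53]
 world d [-0.0019 -0.0043  0.1016]  shift in tool now [-0.1016 -0.0041 -0.0017]  turn(tool) [-0.0003  0.0048 -0.0003]  shift after turn [-0.1016 -0.0041 -0.0022]
```

Now clear up and retreat toward +ux for an unobstructed top view.

```bash
python3 -m inch '[[[-0.03,0,0,0,0,0,0.6],[-0.045,0,0,0,0,0,0.6],[-0.045,0,0,0,0,0,0.6],[-0.045,0,0,0,0,0,0.6],[-0.03,-0.02,-0.02,0,0,0,0.6],[0,-0.045,-0.03,0,0,0,0.6],[0,-0.045,-0.03,0,0,0,0.6],[0,-0.045,-0.03,0,0,0,0.6],[0,-0.045,-0.03,0,0,0,0.6],[0,-0.045,-0.02,0,0,0,0.6],[0,-0.03,0,0,0,0,0.6],[0,0,0,0,0,0,0.6]]]'; python3 -c "
from h import *
for n,b in (('top',(295,180,375,250)),('side',(245,160,345,260))):
  for i in range(4):
    f=optics.read_camera(n)['frame'].astype(float); g=f if i==0 else g+f
  f=(g/4).astype('uint8');cv2.imwrite(f'pics/{n}9.png',f)
  c=cv2.resize(f[b[1]:b[3],b[0]:b[2]],None,fx=6,fy=6,interpolation=cv2.INTER_CUBIC)
  c=cv2.copyMakeBorder(c,0,600-c.shape[0],0,0,cv2.BORDER_CONSTANT)
  o=c if n=='top' else np.hstack([o,c])
cv2.imwrite('pics/f.png',cv2.resize(o,None,fx=.74,fy=.74)) if 0 else cv2.imwrite('pics/f.png',o[:, :1080])
im=cv2.imread('pics/f.png');cv2.imwrite('pics/f.png',cv2.resize(im,(792,440)))"
```

```text
t: 26.3
tool_pos: [0.4479, -0.5053, 0.2776]
orientation: [-0.076, 1.551, 0.057]
force: [0.0, 0.9, 1.1]
opening: 0.056
```

View pics/f.png

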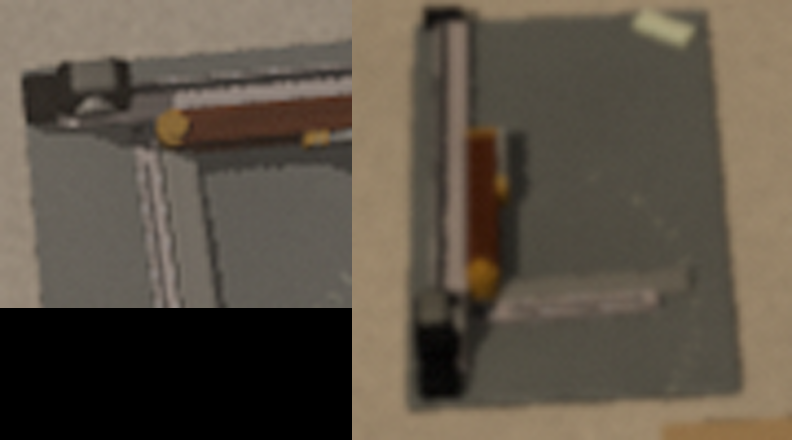

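Both views show the stock along the rail, the lever shut, and the fence (top view 150–175, y 150–305) flush along the blade with no visible wedge. The eraser is untouched. I'll hand in.

```bash
python3 -c "
from plant import workorder; print(workorder.close_job())"
```

```text
the job is handed in; nothing more can be done
None
```

I handed the job in at about 27 s of the 72 s allowed. The locked bevel is lying against the trimmer's rail with the swing fence flush along its blade.

- **Shelf corner:** I slid the bevel into the corner until it stopped, at about 11 N on the side lip and 5 N on the back lip. I then released it and squeezed the lever shut. The jaws ended 30 mm apart, and 8 N towards the back lip moved the bevel no more than 0.2 mm. The picture showed the blade still flush.
- **Trimmer:** I laid the stock along the rail and slid it home so that only the blade pushed the fence. It stopped with a clear rise from about 2 N to 5.4 N. That is slightly over the 4 N guide, but it includes some sliding friction.
- **After letting go:** Both cameras show the stock along the rail, the lever shut, no visible gap between blade and fence, and the eraser where it was.

- **Position disagreement:** My camera estimate put the home position about 3 mm short of where the bevel stopped. I went by the force and the picture.
- **Not measured:** I judged flushness by eye only and did not measure the final fence angle. I also did not re-check the objects away from the trimmer in a last picture, but the arm did not go near them.
- **Pictures:** I viewed 15, against a budget of 10 plus one or two.

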